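# Close the pinwheel layer of kit cartons and lock the slab

### The job

Complete the pinwheel layer on the blue pallet slab: take the two cartons waiting on the sloping chute, which have a white handle to lift them by, and set them down flat, not dropped, each squarely in one of the two empty outlines, with the two cartons already there left standing in theirs. Only when all four cartons are in place and let go, slide the black grip of the transport lock fully home to its end stop at the keeper. Leave everything else on the bench where it is.

Things in the scene. Friction and masses are not known exactly. Their poses are not given: they have to be found in the camera images.
- slab: Fixed blue plastic pallet slab 170 x 170 mm, flat top 30 mm up. Origin: centre of its underside, z up. The lock rail (44 mm wide, 32 high) runs along its -x edge, nearer the robot. White outlines on top show a pinwheel of four places: a and c lie along slab x, b and d along slab y. Neighbouring cartons end up 8 mm apart round an empty 50 mm square.
- place_a (a point): Centre of outline a on the slab's top, at (-28, 49, 30) mm in the slab frame; long side along slab x; carton_3 already stands here. Sites turn with the slab.
- place_b (a point): Centre of outline b on the slab's top, at (49, 28, 30) mm in the slab frame; long side along slab y; empty at the start. A carton's underside centre belongs here.
- place_c (a point): Centre of outline c on the slab's top, at (28, -49, 30) mm in the slab frame; long side along slab x; carton_4 already stands here.
- place_d (a point): Centre of outline d on the slab's top, at (-49, -28, 30) mm in the slab frame; long side along slab y; empty at the start. A carton's underside centre belongs here.
- chute: Low two-lane aluminium chute, fixed, 132 mm wide; its deck is 134 mm long, slopes down towards its own -x (to the robot's right) at 0.52 rad (30 degrees) and ends in a lip 18 mm high; rails 12 mm high part the lanes, which are 57 mm wide, centred at y = +31.5 and -31.5 mm. Origin: centre of its underside.
- carton_1: Cardboard carton 90 x 48 x 40 mm (x, y, z), 0.25 kg, with a white plastic carry handle upright on top: a bar 50 mm along x, 12 thick along y, reaching from the top at 40 mm to 68 mm above the underside. Origin: centre of the underside. At the start it lies in the +y lane of the chute against the lip, tilted with the deck: its top and handle lean 30 degrees towards the chute's -x.
- carton_2: Cardboard carton 90 x 48 x 40 mm (x, y, z), 0.25 kg, with a white plastic carry handle upright on top: a bar 50 mm along x, 12 thick along y, reaching from the top at 40 mm to 68 mm above the underside. Origin: centre of the underside. Same as carton_1, in the -y lane of the chute.
- carton_3: Cardboard carton 90 x 48 x 40 mm (x, y, z), 0.25 kg, with a white plastic carry handle upright on top: a bar 50 mm along x, 12 thick along y, reaching from the top at 40 mm to 68 mm above the underside. Origin: centre of the underside. Already laid on place a.
- carton_4: Cardboard carton 90 x 48 x 40 mm (x, y, z), 0.25 kg, with a white plastic carry handle upright on top: a bar 50 mm along x, 12 thick along y, reaching from the top at 40 mm to 68 mm above the underside. Origin: centre of the underside. Already laid on place c.
- lock_grip (a point): Top centre of the black upright grip of the transport lock on the slab's near rail: 28 mm along slab x, 14 thick along slab y, 40 tall, its top 77 mm above the bench, on a low steel carriage 50 mm long. It slides along slab +y to the keeper, a dark steel block at the rail's +y end (top 42 mm above the bench). About 5 N moves it.
- lock (a joint): Travel of the transport lock in m along slab +y: 0 = fully open (away from the keeper), 0.07 = fully home, at its end stop, the carriage against the keeper. It starts at 0 to 0.02.
- cassettes: Bystander: pack of three white test cassettes on a blue card, 70 x 40 x 11 mm, between slab and chute. Origin: centre of the underside.
- pen: Bystander: marker pen 135 mm long, 13 mm thick, lying along its x, between slab and chute towards the far side.
- tape: Bystander: roll of packing tape lying flat, 90 mm across, 24 mm high.
- tray: Bystander: small empty grey tray 100 x 130 x 35 mm.
- brush: Bystander: bench brush lying flat.

How it is judged:
By the outcome, as a careful person would: the job done as asked, in the order asked, and still so for the second after the job is handed in, with the robot touching nothing.
It also fails if it takes over 61 s, if anything falls off the work surface, if the arm or the gripper's body presses on something with over 40 N, if the wrist force passes 120 N, or if a joint passes its speed limit or range.

### The arm

A 6-joint arm with a two-finger parallel gripper is mounted at the origin on the work surface. World frame = base frame: x ahead of the robot, y to its left, z up, the work surface at z = 0. Lengths are in mm, angles in rad, forces in N, time in s.
With the tool pointing down it reaches from about 300 to 775 mm from the base axis. Payload 14.6 kg.
Tool frame: the origin (TCP) lies at the very end of the fingers, on their centre line; the grasp point (between the pads) lies 19 mm behind it; z points along the fingers, y is the line along which they close (so a half turn about z gives the same grasp; the last joint's range is limited). The gripper opens to 94 mm and grips with 3 to 60 N. Pads are 16 mm wide; open, the fingers measure 119 mm over their backs; the gripper's body (75 mm by 177 mm) begins 78 mm behind the grasp point.
Start: joints at [1.28, 0.3, 1.521, -0, 1.321, -0.067], TCP at [122.063, 536.274, 205.446] pointing down, gripper open.
Joint ranges: [-3.03, 3.03], [-0.79, 2.21], [0.23, 2.52], [-1.04, 4.18], [0, 3.07], [-2.55, 2.55]. Speed limits (rad/s): [2.22, 2.22, 2.57, 3.14, 3.14, 3.14].

### API

Orientations are given as [roll, pitch, yaw] about the fixed x, y, z axes, in that order (R = Rz(yaw) Ry(pitch) Rx(roll)).
In Python, from cell import manip gives the robot as it stands.
- The arm moves only by the tool servo_tool, never from a script. Its argument "rows" is a list of rows, each a list of 7 numbers: the turn, a rotation vector about the world's x, y, z in degrees, then the shift along the world's x, y, z in mm, then the closure, from 0 (fully open) to 1 (shut). In form: [[rx, ry, rz, dx, dy, dz, fingers], ...]. A call has 1 to 20 rows; each row shifts and turns the commanded pose from where the row before left it; what a row does not reach is not made up. A row lasts 1/8 s, in which the tool goes at most 62.5 mm and 10.7 degrees, less where a joint would pass 70% of its speed; a pose out of reach is approached as far as the arm can. A call with a gripper value outside its range is refused whole. The fingers move at their own pace and stop on an object; "grip_force" is the grip in N (left out, the last holds). Time passes only in rows, so rows that do not move let the fingers close. It gives the time, the measured TCP pose, the force, the opening and the grip force at its end, in the units of the state.
- manip.read_state(): the state, without advancing time (a new reading comes with each control period).
- manip.camera(name): name is "side" or "top"; returns the picture (400x640x3 uint8, red, green, blue); there is no depth.
- manip.camera_info(name): a dict with "fx", "fy", "cx", "cy" (pixels), "position" and "rotation" of the camera in the world. Camera axes: x right, y down, z forward; pixel columns grow to the right and rows downward; lengths in mm; the calibration is good to about 2 mm. A picture is of the moment at which its call begins. camera_info takes no time and is no camera call.
- manip.sign_off(): hands the job in; it is judged then, once.
The state is a dict: "clock": time; "joints": joint angles; "qd": joint speeds; "effort": joint torques, N m; "eef_pos": TCP position; "eef_rot": TCP orientation; "wrist_force": force on the tool from outside, world axes, zero at the start; "moment": the same for the moment, N m; "finger_gap": finger opening in mm; "finger_force": force on a finger pad.
Only numpy, scipy, OpenCV 4.12 (cv2) and the standard library are available. Lean on these libraries where they do the work, as an engineer would, in place of code of your own. Each camera call takes 0.05 s, during which the arm holds its last target. There are 200 camera calls.

## Working session

There is one attempt and no reset: what is moved stays moved. The work goes in short steps, Python scripts to look and compute and a tool call to move; the robot and the scene stay as the last step left them, time stands still between calls to the robot, and variables do not carry over. Pictures are saved under pics/ and viewed, at most 10 in all, crops included, and the job is handed in when it is done.

Besides the shell and the picture viewer there is one more tool, called as name(argument=value, ...) on one line, values as JSON. servo_tool: Moves the arm, as the interface text tells. Its arguments: {"type":"object","properties":{"rows":{"type":"array","items":{"type":"array","items":{"type":"number"}}},"grip_force":{"type":"number"}},"required":["rows"]}

```bash
ls; mkdir -p pics
python3 - <<'E'
from cell import manip
import cv2
for n in("top","side"):
    im=manip.camera(n); cv2.imwrite(f"pics/{n}0.png",im[:,:,::-1]); print(n,manip.camera_info(n))
print(manip.read_state())
E
```

```text
pics
top {'fx': 394.5344097100241, 'fy': 394.5344097100241, 'cx': 313.16694817675665, 'cy': 197.1399865719607, 'position': array([ 427.4856931 ,   -9.57443493, 1198.22331665]), 'rotation': array([-3.05788454,  0.02234207, -1.59243009])}
side {'fx': 387.42566730699434, 'fy': 387.42566730699434, 'cx': 318.0635509889535, 'cy': 200.96725063262562, 'position': array([ 447.71740578, -693.15544184,  754.40419276]), 'rotation': array([-2.31894033,  0.01755972, -0.16439544])}
{'clock': 0.1, 'joints': array([ 1.28042827e+00,  3.00422865e-01,  1.52150187e+00,  2.41941326e-06,
        1.32067602e+00, -6.65640333e-02]), 'qd': array([ 0.00134781, -0.00157302, -0.00046774,  0.00032333, -0.00023839,
       -0.00074024]), 'effort': array([ 2.58354747e-03, -5.32646334e+01, -3.53283906e+01,  7.09332456e-02,
        2.34963780e-02, -1.17168256e-04]), 'eef_pos': array([121.98629736, 536.07329483, 204.94629024]), 'eef_rot': array([-3.14058694e+00, -6.93922263e-05,  2.91778799e+00]), 'wrist_force': array([-0.51214627,  0.35519178,  0.60320871]), 'moment': array([0.00944354, 0.01081521, 0.07292488]), 'finger_force': 0.0, 'finger_gap': 93.98128397929788}
```

View pics/top0.png

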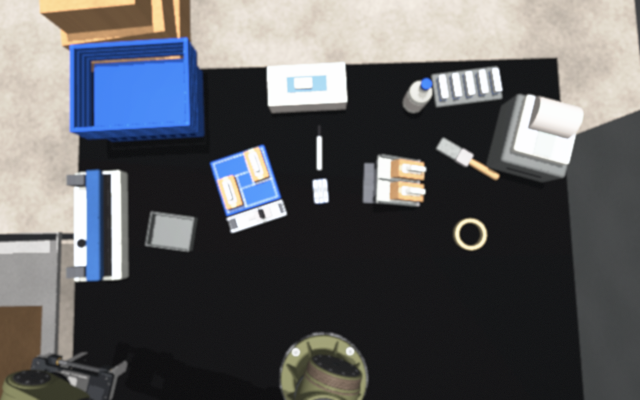

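View pics/side0.png

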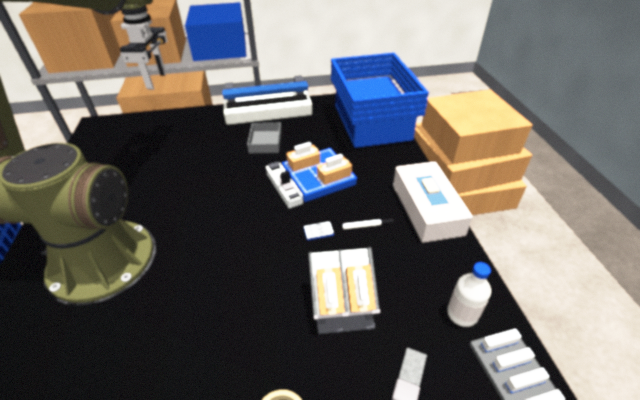

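The top view shows the slab around (248,188) with the rail and lock at its lower edge, and the chute around (394,181), lip to the right. The side view shows the slab at (310,175) and the chute at (343,290). Next I'll zoom in and measure.

```bash
cat > h.py <<'E'
import numpy as np, cv2
from scipy.spatial.transform import Rotation as R
from cell import manip
def cam(n):
    i=manip.camera_info(n); return i,R.from_euler('xyz',i['rotation']).as_matrix()
def ray(n,uv,z):
    i,M=cam(n); uv=np.atleast_2d(uv).astype(float)
    d=np.c_[(uv[:,0]-i['cx'])/i['fx'],(uv[:,1]-i['cy'])/i['fy'],np.ones(len(uv))]@M.T
    p=i['position']; return p+d*((z-p[2])/d[:,2])[:,None]
def proj(n,P):
    i,M=cam(n); q=(np.atleast_2d(P)-i['position'])@M
    return np.c_[i['fx']*q[:,0]/q[:,2]+i['cx'],i['fy']*q[:,1]/q[:,2]+i['cy']]
E
python3 - <<'E'
from h import *
t=cv2.imread("pics/top0.png"); s=cv2.imread("pics/side0.png")
z=lambda im,x,y,w,h,k:cv2.resize(im[y:y+h,x:x+w],None,fx=k,fy=k,interpolation=cv2.INTER_CUBIC)
a=np.hstack([z(t,200,135,100,100,4),z(t,350,135,100,100,4)])
cv2.imwrite("pics/c1.png",a)
b=np.hstack([z(s,260,130,100,80,4),z(s,295,240,100,80,4)][0:1]); c=z(s,295,240,95,100,4)
H=400; b=cv2.copyMakeBorder(b,0,H-b.shape[0],0,0,cv2.BORDER_CONSTANT); cv2.imwrite("pics/c2.png",np.hstack([b,c]))
print(proj("top",[[0,0,0],[122,536,205]]),proj("side",[[0,0,0],[122,536,205]]))
E
```

```text
[[322.17656693 376.43902811]
 [104.15264415 359.05957619]] [[101.05462356 258.91162904]
 [156.50630774  81.4642812 ]]
```

View pics/c1.png

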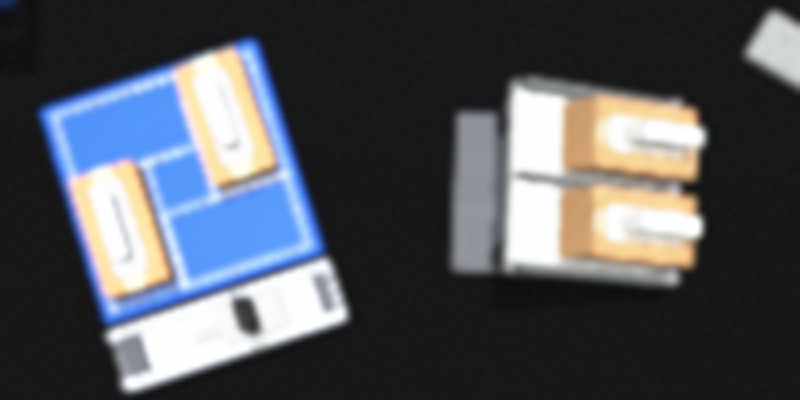

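View pics/c2.png

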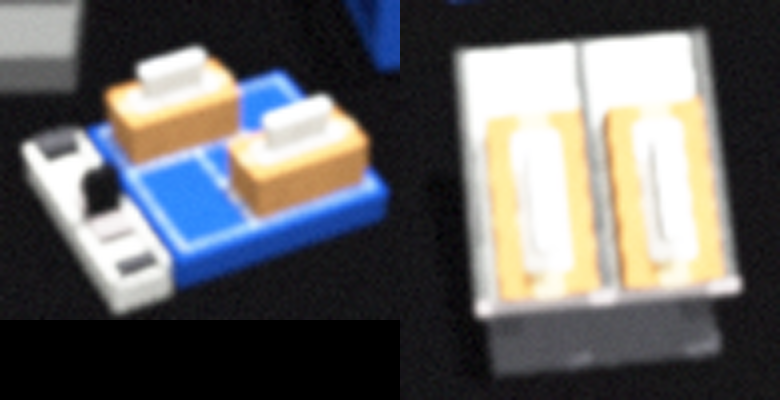

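The crops show: slab yaw about +0.33 rad, places b (upper left) and d (lower right) empty, keeper at left, lock grip at about (247,315). The chute's uphill side is on the left and carton_1 is the nearer one. Now the sub-pixel measurements.

```bash
cat >> h.py <<'E'
def pose2(src,dst):  # 2D rigid fit: dst = Rz src + t
    s=src-src.mean(0); d=dst-dst.mean(0)
    a=np.arctan2((s[:,0]*d[:,1]-s[:,1]*d[:,0]).sum(),(s*d).sum())
    M=np.array([[np.cos(a),-np.sin(a)],[np.sin(a),np.cos(a)]]); t=dst.mean(0)-M@src.mean(0)
    return a,t,dst-(src@M.T+t)
def tri(ut,us):
    A=[];b=[]
    for n,uv in(("top",ut),("side",us)):
        i,M=cam(n); p=i['position']; d=ray(n,uv,0)[0]-p; d/=np.linalg.norm(d)
        P=np.eye(3)-np.outer(d,d); A.append(P); b.append(P@p)
    x,*_=np.linalg.lstsq(np.vstack(A),np.hstack(b),rcond=None)
    return x,np.abs(proj("top",x)-ut).max()
E
cat > m.py <<'E'
from h import *
def up(n,x,y,w,h,k=6):
    im=cv2.imread(n)[y:y+h,x:x+w]; return cv2.resize(im,None,fx=k,fy=k,interpolation=cv2.INTER_CUBIC),lambda p:(np.asarray(p,float)+.5)/k-.5+[x,y]
for cn,box in(("top",(200,135,100,100)),("side",(255,130,110,85))):
    im,f=up(f"pics/{cn}0.png",*box); hsv=cv2.cvtColor(im,cv2.COLOR_BGR2HSV)
    H,S,V=[hsv[:,:,i].astype(int) for i in range(3)]
    blue=((H>100)&(H<125)&(S>110)&(V>(110 if cn=="top" else 70))).astype(np.uint8)
    n,l,st,_=cv2.connectedComponentsWithStats(blue)
    big=max(range(1,n),key=lambda i:st[i,4]); 
    # all blue pieces near: hull
    m=np.isin(l,[i for i in range(1,n) if st[i,4]>300]).astype(np.uint8)
    if cn=="top":
        pts=cv2.findNonZero(m); r=cv2.minAreaRect(pts); print("blue rect",f(r[0]),np.array(r[1])/6,r[2])
        c=ray("top",f(cv2.boxPoints(r)),30)[:,:2]; print("corners z30",c.round(1).tolist(),[round(float(np.linalg.norm(c[i]-c[i-1])),1) for i in range(4)])
    org=((H>5)&(H<25)&(S>60)&(V>120)).astype(np.uint8)
    wh=((S<45)&(V>200)).astype(np.uint8)
    blk=((V<75)).astype(np.uint8)
    for nm,mm in(("orange",org),("white",wh),("black",blk)):
        n,l,st,ce=cv2.connectedComponentsWithStats(mm)
        for i in range(1,n):
            if 250<st[i,4]<20000:
                r=cv2.minAreaRect(np.argwhere(l==i)[:,::-1].astype(np.float32)); print(cn,nm,st[i,4]/36,f(r[0]).round(1),(np.array(r[1])/6).round(1),round(r[2],1))
E
python3 m.py
```

```text
blue rect [244.75111898 179.77903239] [57.72237142 59.16022746] 71.69015502929688
corners z30 [[640.8, 330.1], [693.1, 159.8], [526.0, 107.5], [474.5, 275.7]] [174.9, 178.2, 175.1, 175.9]
top orange 121.19444444444444 [261.1 162.4] [32.   6.9] 74.4
top orange 80.88888888888889 [250.8 166.5] [31.2  5.8] 66.5
top orange 142.38888888888889 [235.3 190.6] [30.8  7.2] 74.8
top orange 81.77777777777777 [224.4 194.3] [30.5  5.2] 69.6
top white 304.25 [253.4 164.7] [32.2 14. ] 70.2
top white 7.833333333333333 [265.6 165.8] [19.7  0.9] 71.0
top white 298.1388888888889 [230.8 191.6] [32.5 20.6] 73.0
top black 18.97222222222222 [261.3 213.5] [7.5 2.9] 69.8
side orange 389.8611111111111 [303.5 156.8] [20.5 32.8] 73.4
side orange 403.75 [334.6 169.7] [19.9 35.7] 68.9
side white 243.80555555555554 [301.9 149.8] [12.2 26.9] 73.4
side white 281.69444444444446 [330.7 163.1] [12.6 31.7] 70.2
side white 477.05555555555554 [284.3 182.2] [47.  16.9] 56.8
side white 20.75 [302.9 168.4] [ 2.1 19.6] 76.1
side black 75.75 [284.9 177. ] [10.6  8.6] 76.0
```

```bash
cat > m2.py <<'E'
from h import *
yaw,c0=0.305,np.array([583.6,218.3])
def w(P,yaw=yaw,c=c0): 
    P=np.asarray(P,float); k,s=np.cos(yaw),np.sin(yaw)
    return np.c_[c[0]+k*P[:,0]-s*P[:,1],c[1]+s*P[:,0]+k*P[:,1],P[:,2]]
def line(cn,a,b,n,rng=9):
    im=cv2.imread(f"pics/{cn}0.png")[:,:,2].astype(np.float32)
    a,b,n=map(np.array,(a,b,n)); o=np.arange(-rng,rng+.1,.5); out=[]
    for q in(.3,.7):
        pr=[]
        for t in np.linspace(q-.2,q+.2,12):
            p=a+(b-a)*t; P=p+o[:,None]*n
            uv=proj(cn,w(np.c_[P,np.full(len(o),30.)])).astype(np.float32)
            pr.append(cv2.remap(im,uv[:,0].copy(),uv[:,1].copy(),cv2.INTER_CUBIC)[:,0])
        pr=np.mean(pr,0); i=pr[4:-4].argmax()+4; s=slice(max(i-6,0),i+7); ww=np.clip(pr[s]-pr[s].min(),0,None)
        out.append((round(float((o[s]*ww).sum()/ww.sum()),1),int(pr.max()-np.median(pr)),round(float(o[i]),1)))
    return out
for cn in("top","side"):
    for nm,cx,cy in(("d",-49,-28),("b",49,28)):
        for k,(a,b,n) in {"+x":((cx+24,cy-45),(cx+24,cy+45),(1,0)),"-x":((cx-24,cy-45),(cx-24,cy+45),(1,0)),"+y":((cx-24,cy+45),(cx+24,cy+45),(0,1)),"-y":((cx-24,cy-45),(cx+24,cy-45),(0,1))}.items():
            print(cn,nm,k,line(cn,a,b,n))
T=lambda u,v:np.array([350+(u-400)/4-.375,135+v/4-.375]); S=lambda u,v:np.array([295+(u-400)/4-.375,240+v/4-.375])
mod=np.array([[45,24,40],[45,-24,40],[-45,24,40],[-45,-24,40.]])  # +y = near
C={1:[((592,258),(487,115)),((594,185),(583,110)),((695,268),(500,298)),((697,197),(605,293))],
   2:[((595,172),(608,108)),((595,95),(703,98)),((698,180),(620,292)),((699,105),(725,285))]}
for k,L in C.items():
    P=[];
    for t,s in L: p,e=tri(T(*t),S(*s)); P.append(p); print(k,p.round(1),"res px",round(float(e),2))
    P=np.array(P); Rm,_=R.align_vectors(P-P.mean(0),mod-mod.mean(0)); M=Rm.as_matrix()
    print("carton",k,"x",M[:,0].round(3),"z",M[:,2].round(3),"origin",(P.mean(0)-M@[0,0,40]).round(1),"handle top",(P.mean(0)+M@[0,0,28]).round(1))
E
python3 m2.py
```

```text
top d +x [(4.3, 46, 4.0), (4.3, 42, 4.0)]
top d -x [(-4.3, 47, -4.5), (-4.0, 51, -4.0)]
top d +y [(4.0, 54, 4.0), (3.8, 45, 3.5)]
top d -y [(-2.7, 47, -2.5), (-2.8, 49, -3.0)]
top b +x [(4.1, 51, 4.0), (4.3, 50, 4.5)]
top b -x [(-4.3, 50, -4.5), (-4.5, 9, -4.5)]
top b +y [(2.7, 44, 2.5), (2.6, 49, 2.5)]
top b -y [(-6.7, 87, -6.5), (-6.7, 95, -6.5)]
side d +x [(7.1, 87, 7.0), (6.6, 78, 6.5)]
side d -x [(-2.2, 59, -2.0), (-1.8, 50, -2.0)]
side d +y [(6.5, 35, 6.5), (6.6, 35, 6.5)]
side d -y [(-3.0, 29, -3.0), (-3.3, 31, -3.5)]
side b +x [(7.8, 4, 7.0), (6.1, 34, 6.5)]
side b -x [(-5.7, 7, -5.5), (-7.5, 12, -7.0)]
side b +y [(5.3, 7, 5.0), (2.1, 17, 2.0)]
side b -y [(-7.8, 0, -7.0), (-7.4, 0, -7.0)]
1 [ 509.7 -217.2  123.5] res px 0.85
1 [ 559.1 -221.   121.3] res px 0.56
1 [ 503.1 -296.7   84. ] res px 0.54
1 [ 553.8 -301.2   81.1] res px 0.62
carton 1 x [0.073 0.892 0.445] z [ 0.009 -0.447  0.894] origin [ 531.1 -241.1   66.7] handle top [ 531.7 -271.5  127.5]
2 [ 569.9 -222.2  121.5] res px 1.24
2 [ 621.1 -224.2  121.1] res px 0.45
2 [ 563.5 -302.1   81.5] res px 0.22
2 [ 616.5 -305.7   78.9] res px 0.61
carton 2 x [0.061 0.89  0.453] z [ 0.001 -0.454  0.891] origin [ 592.7 -245.4   65.1] handle top [ 592.8 -276.3  125.7]
```

servo_tool(rows=[[0, 0, -8.14, 23.4, -41.6, 0, 0.57], [0, 0, -8.14, 23.4, -41.6, 0, 0.57], [0, 0, -8.14, 23.4, -41.6, 0, 0.57], [0, 0, -8.14, 23.4, -41.6, 0, 0.57], [0, 0, -8.14, 23.4, -41.6, 0, 0.57], [0, 0, -8.14, 23.4, -41.6, 0, 0.57], [0, 0, -8.14, 23.4, -41.6, 0, 0.57], [0, 0, -8.14, 23.4, -41.6, 0, 0.57], [0, 0, -8.14, 23.4, -41.6, 0, 0.57], [0, 0, -8.14, 23.4, -41.6, 0, 0.57], [2.99, -0.22, 0, 23.4, -41.6, 0, 0.57], [2.99, -0.22, 0, 23.4, -41.6, 0, 0.57], [2.99, -0.22, 0, 23.4, -41.6, 0, 0.57], [2.99, -0.22, 0, 23.4, -41.6, 0, 0.57], [2.99, -0.22, 0, 23.4, -41.6, 0, 0.57], [2.99, -0.22, 0, 23.4, -41.6, 0, 0.57], [2.99, -0.22, 0, 23.4, -41.6, 0, 0.57], [2.99, -0.22, 0, 23.4, -41.6, 0, 0.57], [2.99, -0.22, 0, 23.4, -41.6, 0, 0.57], [2.99, -0.22, 0, 23.4, -41.6, 0, 0.57]], grip_force=40)

```text
clock: 2.6
eef_pos: [590.5, -297.1, 205.1]
eef_rot: [-3.141, -0.525, 1.497]
wrist_force: [0.6, -0.3, 0.7]
finger_gap: 40.5
finger_force: 0.0
```

servo_tool(rows=[[0, 0, 0, 0, 0, -24, 0.57], [0, 0, 0, 0, 0, -23, 0.57], [0, 0, 0, 0.4, 6, -10.4, 0.57], [0, 0, 0, 0.4, 6, -10.4, 0.57], [0, 0, 0, 0.4, 6, -10.4, 0.57], [0, 0, 0, 0.4, 6, -10.4, 0.57], [0, 0, 0, 0.3, 3, -5.2, 0.57], [0, 0, 0, 0.3, 3, -5.2, 0.57], [0, 0, 0, 0, 0, 0, 0.57]])

```text
clock: 3.72
eef_pos: [592.2, -265.5, 106.2]
eef_rot: [-3.141, -0.523, 1.497]
wrist_force: [-0.3, 0.5, -0.9]
finger_gap: 40.4
finger_force: 0.0
```

Run:
```python
from h import *
t=manip.camera("top"); s=manip.camera("side")
P=manip.read_state()['eef_pos']; print(P,proj("top",P),proj("side",P))
z=lambda im,x,y,w,h,k:cv2.resize(im[y:y+h,x:x+w,::-1],None,fx=k,fy=k,interpolation=cv2.INTER_CUBIC)
cv2.imwrite("pics/g1.png",np.hstack([z(t,360,135,100,100,4),z(s,295,220,100,100,4)]))
```

```text
[ 592.33645156 -265.90261394  106.69702208] [[412.88449295 168.70587108]] [[360.60561739 287.40639397]]
```

View pics/g1.png

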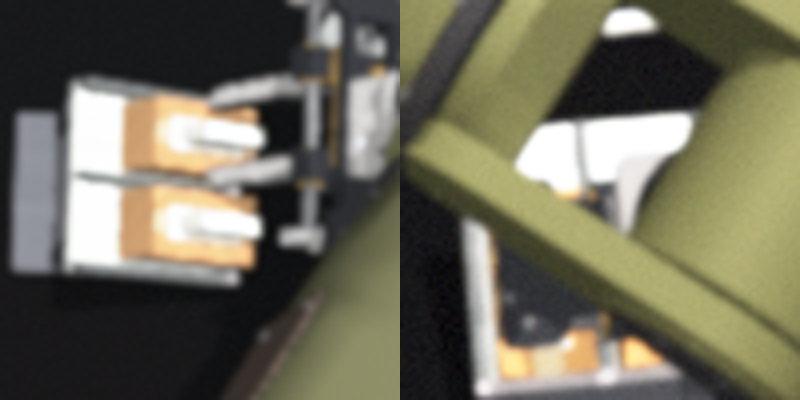

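The fingertips, at crop (213,100) and (213,175), straddle carton_2's handle evenly. Closing and lifting.

servo_tool(rows=[[0, 0, 0, 0, 0, 0, 1], [0, 0, 0, 0, 0, 0, 1], [0, 0, 0, 0, 0, 0, 1], [0, 0, 0, 0, 0, 0, 1], [0, 0, 0, 0, 0, 0, 1], [0, 0, 0, 0, 0, 0, 1], [0, 0, 0, 0, 0, 4, 1], [0, 0, 0, 0, 0, 8, 1], [0, 0, 0, 0, 0, 15, 1], [0, 0, 0, 0, 0, 20, 1], [0, 0, 0, 0, 0, 20, 1], [0, 0, 0, 0, 0, 15, 1]])

```text
clock: 5.32
eef_pos: [592.5, -265.8, 190.5]
eef_rot: [3.14, -0.522, 1.498]
wrist_force: [0.3, 0.7, -3.4]
finger_gap: 11.5
finger_force: 40.0
```

servo_tool(rows=[[-4.98, 0.37, 0, 2.5, 43.9, 1, 1], [-4.98, 0.37, 0, 2.5, 43.9, 1, 1], [-4.98, 0.37, 0, 2.5, 43.9, 1, 1], [-4.98, 0.37, 0, 2.5, 43.9, 1, 1], [-4.98, 0.37, 0, 2.5, 43.9, 1, 1], [-4.98, 0.37, 0, 2.5, 43.9, 1, 1], [0, 0, 3.55, 2.5, 43.9, 1, 1], [0, 0, 3.55, 2.5, 43.9, 1, 1], [0, 0, 3.55, 2.5, 43.9, 1, 1], [0, 0, 3.55, 2.5, 43.9, 1, 1], [0, 0, 3.55, 2.5, 43.9, 0, 1], [0, 0, 3.55, 3, 43.4, 0, 1], [0, 0, 0, 0, 0, -30, 1], [0, 0, 0, 0, 0, -30, 1], [0, 0, 0, 0, 0, -20, 1], [0, 0, 0, 0, 0, -12, 1], [0, 0, 0, 0, 0, 0, 1], [0, 0, 0, 0, 0, 0, 1]])

```text
clock: 7.58
eef_pos: [623.3, 260.7, 107.7]
eef_rot: [3.14, -0.0, 1.869]
wrist_force: [0.3, -0.1, -2.5]
finger_gap: 11.6
finger_force: 40.0
```

Run:
```python
from h import *
t=manip.camera("top"); s=manip.camera("side")
cv2.imwrite("pics/t2.png",t[:,:,::-1]);cv2.imwrite("pics/s2.png",s[:,:,::-1])
P=manip.read_state()['eef_pos']; print(P,proj("top",P),proj("side",P))
z=lambda im,x,y,w,h,k:cv2.resize(im[y:y+h,x:x+w,::-1],None,fx=k,fy=k,interpolation=cv2.INTER_CUBIC)
cv2.imwrite("pics/g2.png",np.hstack([z(t,200,130,100,100,4),z(s,265,115,100,100,4)]))
```

```text
[623.18337841 260.68611797 107.56932558] [[224.19221682 162.45321601]] [[327.61144303 138.38047312]]
```

View pics/g2.png

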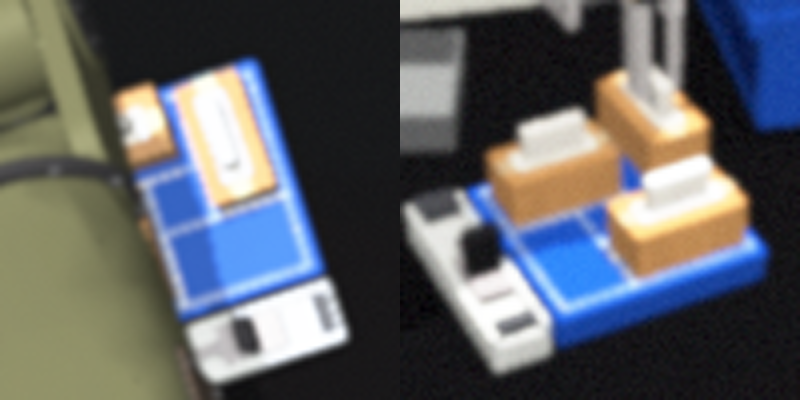

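The side view shows the carton hanging level over outline b. I'll compare its silhouette with the one predicted from the TCP pose.

```bash
cat > chk.py <<'E'
from h import *
import sys
def corners(o,yaw):
    return np.array([[o[0]+np.cos(yaw)*a-np.sin(yaw)*b,o[1]+np.sin(yaw)*a+np.cos(yaw)*b,o[2]+c] for a in(45,-45) for b in(24,-24) for c in(0,40)])
C=np.array([584.4,219.3]); Y=.299; k,s=np.cos(Y),np.sin(Y)
def site(x,y): return np.r_[C+[k*x-s*y,s*x+k*y],30]
def comps(cn,f,box):
    x,y,w,h=box; im=cv2.resize(cv2.imread(f)[y:y+h,x:x+w],None,fx=6,fy=6,interpolation=cv2.INTER_CUBIC)
    hsv=cv2.cvtColor(im,cv2.COLOR_BGR2HSV); m=((hsv[:,:,0]>4)&(hsv[:,:,0]<26)&(hsv[:,:,1]>70)&(hsv[:,:,2]>85)).astype(np.uint8)
    n,l,st,_=cv2.connectedComponentsWithStats(m); r=[]
    for i in range(1,n):
        if st[i,4]>2500:
            p=np.argwhere(l==i)[:,::-1]
            r.append(((p.min(0)+.0)/6-.42+[x,y],(p.max(0)+1.)/6-.42+[x,y],st[i,4]/36))
    return r
if __name__=="__main__":
    for a,b,n in comps("side","pics/s2.png",(265,115,100,100)): print("meas u",a[0].round(1),b[0].round(1),"v",a[1].round(1),b[1].round(1),n)
    P=manip.read_state(); o=P['eef_pos']-[0,0,46]
    for nm,o,y in(("held",o,P['eef_rot'][2]),("c3",site(-28,49),Y),("c4",site(28,-49),Y)):
        q=proj("side",corners(o,y)); print(nm,"pred u",q.min(0)[0].round(1),q.max(0)[0].round(1),"v",q.min(0)[1].round(1),q.max(0)[1].round(1))
    o=np.array([600,200,30.]); q0=proj("side",o)
    print("px per 10mm x,y,z:",[(proj("side",o+d)-q0).round(2).tolist() for d in np.eye(3)*10])
E
python3 chk.py
```

```text
meas u 285.9 352.2 v 131.6 183.4 1214.0
held pred u 313.8 342.0 v 130.7 161.2
c3 pred u 284.7 318.8 v 144.2 171.5
c4 pred u 315.8 351.2 v 155.8 184.6
px per 10mm x,y,z: [[[3.3, -0.39]], [[-0.58, -2.05]], [[-0.03, -2.64]]]
```

servo_tool(rows=[[0, 0, 0, 0.7, 0, -10, 1], [0, 0, 0, 0, 0, -10, 1], [0, 0, 0, 0, 0, -5, 1], [0, 0, 0, 0, 0, -3, 1], [0, 0, 0, 0, 0, -1, 1], [0, 0, 0, 0, 0, 0, 1]])

```text
clock: 8.43
eef_pos: [623.5, 260.6, 77.6]
eef_rot: [-3.141, -0.0, 1.869]
wrist_force: [-0.0, 0.1, -3.6]
finger_gap: 11.7
finger_force: 40.0
```

servo_tool(rows=[[0, 0, 0, 0, 0, -1, 1], [0, 0, 0, 0, 0, -0.5, 1], [0, 0, 0, 0, 0, 0, 1]])

```text
clock: 8.8
eef_pos: [623.6, 260.6, 76.3]
eef_rot: [3.141, -0.0, 1.869]
wrist_force: [-1.1, -1.7, 0.6]
finger_gap: 11.8
finger_force: 40.0
```

servo_tool(rows=[[0, 0, 0, 0, 0, 0, 0.64], [0, 0, 0, 0, 0, 0, 0.64], [0, 0, 0, 0, 0, 0, 0.64], [0, 0, 0, 0, 0, 10, 0.64], [0, 0, 0, 0, 0, 30, 0.6], [0, 0, 0, 0, 0, 50, 0.57], [0, 0, 0, 0, 0, 40, 0.57], [0, 0, -3.55, -7.9, -45.6, 0, 0.57], [0, 0, -3.55, -7.9, -45.6, 0, 0.57], [0, 0, -3.55, -7.9, -45.6, 0, 0.57], [0, 0, -3.55, -7.9, -45.6, 0, 0.57], [0, 0, -3.55, -7.9, -45.6, 0, 0.57], [0, 0, -3.55, -7.9, -45.6, 0, 0.57], [4.98, -0.37, 0, -7.9, -45.6, -1, 0.57], [4.98, -0.37, 0, -7.9, -45.6, -1, 0.57], [4.98, -0.37, 0, -7.9, -45.6, -1, 0.57], [4.98, -0.37, 0, -7.9, -45.6, -1, 0.57], [4.98, -0.37, 0, -7.9, -45.6, -1, 0.57], [4.98, -0.37, 0, -8.3, -45.5, -1, 0.57], [0, 0, 0, 0, 0, 0, 0.57]])

```text
clock: 11.3
eef_pos: [527.0, -290.0, 199.0]
eef_rot: [-3.14, -0.525, 1.492]
wrist_force: [-0.2, 1.5, -0.6]
finger_gap: 40.0
finger_force: 0.0
```

Run:
```python
from h import *
t=manip.camera("top"); s=manip.camera("side")
cv2.imwrite("pics/t3.png",t[:,:,::-1]);cv2.imwrite("pics/s3.png",s[:,:,::-1])
z=lambda im,x,y,w,h,k:cv2.resize(im[y:y+h,x:x+w,::-1],None,fx=k,fy=k,interpolation=cv2.INTER_CUBIC)
cv2.imwrite("pics/g3.png",np.hstack([z(t,200,135,100,100,4),z(s,260,120,100,100,4)]))
```

```text
(no output)
```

View pics/g3.png

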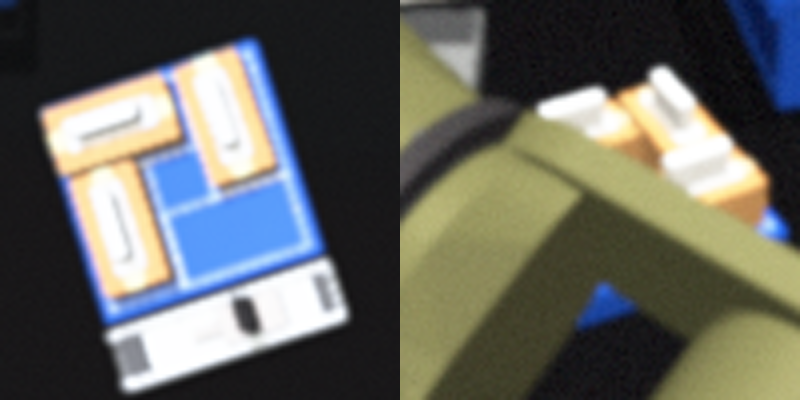

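Carton_2 stands in place b in the top view. I'll compare its offset from prediction with the offsets of cartons 3 and 4.

```bash
cat > chk2.py <<'E'
from chk import *
import sys
def hullpts(o,yaw):
    h=np.array([[o[0]+np.cos(yaw)*a-np.sin(yaw)*b,o[1]+np.sin(yaw)*a+np.cos(yaw)*b,o[2]+68] for a in(25,-25) for b in(6,-6)])
    return np.vstack([corners(o,yaw),h])
f=sys.argv[1]; x,y,w,h=200,135,100,100
im=cv2.resize(cv2.imread(f)[y:y+h,x:x+w],None,fx=6,fy=6,interpolation=cv2.INTER_CUBIC)
B,G,Rr=[im[:,:,i].astype(int) for i in range(3)]
m=((Rr>150)).astype(np.uint8)
m=cv2.morphologyEx(m,cv2.MORPH_OPEN,np.ones((25,25),np.uint8))
n,l,st,ce=cv2.connectedComponentsWithStats(m)
S={"c3a":(site(-28,49),Y),"c4c":(site(28,-49),Y),"b":(site(49,28),Y+np.pi/2),"d":(site(-49,-28),Y+np.pi/2)}
def can(r): # center,long,short,angle of long side
    p=cv2.boxPoints(r); e=p[1]-p[0],p[2]-p[1]; L=max(e,key=np.linalg.norm); return np.array(r[0]),np.degrees(np.arctan2(L[1],L[0]))%180,sorted(r[1])
for nm,(o,yw) in S.items():
    pr=can(cv2.minAreaRect(((proj("top",hullpts(o,yw))-[x,y]+.5)*6).astype(np.float32)))
    for i in range(1,n):
        if st[i,4]>4000 and np.linalg.norm(ce[i]-pr[0])<60:
            c,a,sz=can(cv2.minAreaRect(np.argwhere(l==i)[:,::-1].astype(np.float32)))
            d=(c+.5-pr[0])/6*1140/394.5; dw=np.array([-d[1],-d[0]])  # world x,y approx
            print(nm,"d slab mm",round(dw@[k,s],1),round(dw@[-s,k],1),"ang img",round(a-pr[1],1),"size",(np.array(sz)/6).round(1),(np.array(pr[2])/6).round(1))
E
python3 chk2.py pics/t3.png; python3 -c "
from h import *
print(manip.read_state()['eef_pos'])"
```

```text
c4c d slab mm 0.5 -1.3 ang img 1.2 size [22.  33.2] [17.8 33. ]
[ 528.2279988  -286.72192784  200.18514483]
```

```bash
cat > chk3.py <<'E'
from chk import *
import sys
im=cv2.imread(sys.argv[1])[:,:,2].astype(np.float32)
def edge(p,n,rng=12,z=70):
    o=np.arange(-rng,rng+.1,.25); P=np.array(p,float)+o[:,None]*np.array(n)
    W=np.array([np.r_[site(*q)[:2],z] for q in P]); uv=proj("top",W).astype(np.float32)
    v=cv2.remap(im,uv[:,0].copy(),uv[:,1].copy(),cv2.INTER_CUBIC)[:,0]
    lo=v[-12:].min(); hi=v[:20].mean(); i=np.where(v>(lo+hi)/2)[0]; return round(float(o[i.max()]),1),int(lo),int(hi)
for nm,ps,n in(("b +x",[(73,y) for y in(-8,4,16,40,52,64)],(1,0)),("c +x",[(73,y) for y in(-65,-60,-38,-33)],(1,0)),
  ("b +y",[(x,73) for x in(31,36,62,67)],(0,1)),("a +y",[(x,73) for x in(-67,-55,-43,-28,-13,-1,8)],(0,1)),
  ("d +x",[(-25,y) for y in(-66,-55,-40,-16,0,8)],(1,0)),("d +y",[(x,17) for x in(-68,-62,-36,-30)],(0,1)),
  ("a +x",[(17,y) for y in(30,36,62,68)],(1,0)),("c +y",[(x,-25) for x in(-12,0,12,44,56,68)],(0,1))):
    print(nm,[edge(p,n) for p in ps])
E
python3 chk3.py pics/t3.png
```

```text
b +x [(0.2, 20, 253), (0.5, 20, 253), (0.5, 20, 253), (0.5, 20, 252), (0.5, 21, 252), (0.2, 21, 253)]
c +x [(0.5, 20, 253), (1.0, 21, 252), (0.2, 21, 253), (-0.2, 21, 253)]
b +y [(3.8, 21, 253), (3.5, 19, 252), (3.5, 20, 253), (3.0, 20, 253)]
a +y [(0.0, 22, 254), (0.0, 22, 252), (0.0, 24, 253), (0.0, 23, 253), (0.0, 24, 253), (0.2, 21, 253), (0.0, 23, 253)]
d +x [(12.0, 252, 104), (12.0, 253, 96), (12.0, 252, 98), (2.8, 85, 102), (3.0, 86, 99), (1.8, 101, 131)]
d +y [(12.0, 253, 115), (12.0, 252, 118), (12.0, 253, 115), (12.0, 253, 166)]
a +x [(12.0, 251, 253), (12.0, 252, 252), (12.0, 253, 253), (12.0, 253, 251)]
c +y [(0.5, 85, 252), (1.0, 85, 252), (1.5, 140, 252), (12.0, 236, 253), (12.0, 235, 253), (12.0, 221, 249)]
```

Carton_2 is aligned in x and yaw but sits 3.5 mm too far along slab +y. I'll mend that after carton_1, and shift carton_1's grasp by the same amount.

servo_tool(rows=[[0, 0, 0, 0.2, 1.6, -20, 0.57], [0, 0, 0, 0.2, 1.6, -28, 0.57], [0, 0, 0, 0.4, 6, -10.4, 0.57], [0, 0, 0, 0.4, 6, -10.4, 0.57], [0, 0, 0, 0.4, 6, -10.4, 0.57], [0, 0, 0, 0.3, 4, -6.9, 0.57], [0, 0, 0, 0.3, 3, -5.2, 0.57], [0, 0, 0, 0, 0, 0, 0.57]])

```text
clock: 12.4
eef_pos: [530.4, -258.2, 108.5]
eef_rot: [-3.141, -0.523, 1.497]
wrist_force: [0.4, 0.4, 0.4]
finger_gap: 40.6
finger_force: 0.0
```

servo_tool(rows=[[0, 0, 0, 0, 0, 0, 1], [0, 0, 0, 0, 0, 0, 1], [0, 0, 0, 0, 0, 0, 1], [0, 0, 0, 0, 0, 0, 1], [0, 0, 0, 0, 0, 0, 1], [0, 0, 0, 0, 0, 0, 1], [0, 0, 0, 0, 0, 4, 1], [0, 0, 0, 0, 0, 8, 1], [0, 0, 0, 0, 0, 15, 1], [0, 0, 0, 0, 0, 20, 1], [0, 0, 0, 0, 0, 20, 1], [0, 0, 0, 0, 0, 20, 1]])

```text
clock: 13.9
eef_pos: [530.5, -258.4, 197.5]
eef_rot: [3.141, -0.523, 1.497]
wrist_force: [-0.7, 0.1, -2.3]
finger_gap: 11.7
finger_force: 40.0
```

servo_tool(rows=[[-5.98, 0.44, 0, 1.6, 43.6, 0, 1], [-5.98, 0.44, 0, 1.6, 43.6, 0, 1], [-5.98, 0.44, 0, 1.6, 43.6, 0, 1], [-5.98, 0.44, 0, 1.6, 43.6, 0, 1], [-5.98, 0.44, 0, 1.6, 43.6, 0, 1], [0, 0, 4.26, 1.6, 43.7, 0, 1], [0, 0, 4.26, 1.6, 43.7, 0, 1], [0, 0, 4.26, 1.6, 43.7, 0, 1], [0, 0, 4.26, 1.6, 43.7, 0, 1], [0, 0, 4.26, 1.4, 43.7, 0, 1], [0, 0, 0, 0, 0, -20, 1], [0, 0, 0, 0, 0, -35, 1], [0, 0, 0, 0, 0, -30, 1], [0, 0, 0, 0, 0, -15, 1], [0, 0, 0, 0, 0, -10, 1], [0, 0, 0, 0, 0, -5, 1], [0, 0, 0, 0, 0, 0, 1]])

```text
clock: 16.02
eef_pos: [546.5, 178.2, 81.1]
eef_rot: [3.141, -0.0, 1.869]
wrist_force: [1.1, 0.4, -2.5]
finger_gap: 11.8
finger_force: 40.0
```

servo_tool(rows=[[0, 0, 0, 0, 0, -2, 1], [0, 0, 0, 0, 0, -1, 1], [0, 0, 0, 0, 0, -1, 1], [0, 0, 0, 0, 0, 0, 1]])

```text
clock: 16.52
eef_pos: [546.3, 178.2, 76.8]
eef_rot: [3.141, -0.0, 1.869]
wrist_force: [-0.8, -1.0, -1.7]
finger_gap: 11.7
finger_force: 40.0
```

servo_tool(rows=[[0, 0, 0, 0, 0, -0.5, 1], [0, 0, 0, 0, 0, 0, 1]])

```text
clock: 16.77
eef_pos: [546.5, 178.1, 76.6]
eef_rot: [3.141, 0.0, 1.869]
wrist_force: [-1.0, -2.0, 4.6]
finger_gap: 11.7
finger_force: 40.0
```

servo_tool(rows=[[0, 0, 0, 0, 0, -0.5, 1], [0, 0, 0, 0, 0, 0, 1]])

```text
clock: 17.02
eef_pos: [546.6, 178.1, 76.5]
eef_rot: [3.141, 0.0, 1.869]
wrist_force: [-1.1, -2.4, 8.6]
finger_gap: 11.6
finger_force: 40.0
```

servo_tool(rows=[[0, 0, 0, 0, 0, 0, 0.64], [0, 0, 0, 0, 0, 0, 0.64], [0, 0, 0, 0, 0, 0, 0.64], [0, 0, 0, 0, 0, 10, 0.64], [0, 0, 0, 0, 0, 30, 0.64], [0, 0, 0, 0, 0, 34, 0.64], [0, 0, 0, 25.7, 27.5, 0, 0.64], [0, 0, 0, 25.7, 27.5, 0, 0.64], [0, 0, 0, 25.7, 27.5, 0, 0.64], [0, 0, 0, 0, 0, 0, 0.64], [0, 0, 0, 0, 0, -30, 0.64], [0, 0, 0, 0, 0, -30, 0.64], [0, 0, 0, 0, 0, -10, 0.64], [0, 0, 0, 0, 0, -3, 0.64], [0, 0, 0, 0, 0, 0, 0.64]])

```text
clock: 18.9
eef_pos: [623.8, 260.7, 77.9]
eef_rot: [3.14, -0.0, 1.869]
wrist_force: [-0.1, 0.9, -0.0]
finger_gap: 34.0
finger_force: 0.0
```

servo_tool(rows=[[0, 0, 0, 0, 0, 0, 1], [0, 0, 0, 0, 0, 0, 1], [0, 0, 0, 0, 0, 0, 1], [0, 0, 0, 0, 0, 0, 1], [0, 0, 0, 0, 0, 0, 1], [0, 0, 0, 0, 0, 0, 1], [0, 0, 0, 0, 0, 2, 1], [0, 0, 0, 0, 0, 3, 1], [0, 0, 0, 1, -3.3, 0, 1], [0, 0, 0, 0, 0, 0, 1], [0, 0, 0, 0, 0, -2, 1], [0, 0, 0, 0, 0, -1.5, 1], [0, 0, 0, 0, 0, -1, 1], [0, 0, 0, 0, 0, -0.5, 1], [0, 0, 0, 0, 0, 0, 1]])

```text
clock: 20.78
eef_pos: [624.4, 257.4, 77.0]
eef_rot: [3.141, -0.0, 1.869]
wrist_force: [-1.9, -1.7, 1.1]
finger_gap: 11.7
finger_force: 40.0
```

servo_tool(rows=[[0, 0, 0, 0, 0, -0.4, 1], [0, 0, 0, 0, 0, 0, 0.64], [0, 0, 0, 0, 0, 0, 0.64], [0, 0, 0, 0, 0, 0, 0.64], [0, 0, 0, 0, 0, 10, 0.64], [0, 0, 0, 0, 0, 40, 0.64], [0, 0, 0, 0, 0, 50, 0.7], [0, 0, 0, -15.5, -44.6, 0, 1], [0, 0, 0, -15.5, -44.6, 0, 1], [0, 0, 0, -15.5, -44.6, 0, 1], [0, 0, 0, -15.5, -44.6, 0, 1], [0, 0, 0, -15.5, -44.6, 0, 1], [0, 0, 0, -15.5, -44.6, 0, 1], [0, 0, 0, -15.5, -44.6, 0, 1], [0, 0, 0, -15.5, -44.6, 0, 1], [0, 0, 0, 0, 0, 0, 1]], grip_force=20)

```text
clock: 22.78
eef_pos: [499.8, -101.7, 177.1]
eef_rot: [3.141, 0.001, 1.865]
wrist_force: [-0.3, 0.3, -0.4]
finger_gap: 0.6
finger_force: 0.0
```

```bash
python3 - <<'E'
from h import *
t=manip.camera("top"); s=manip.camera("side")
cv2.imwrite("pics/t4.png",t[:,:,::-1]);cv2.imwrite("pics/s4.png",s[:,:,::-1])
z=lambda im,x,y,w,h,k:cv2.resize(im[y:y+h,x:x+w,::-1],None,fx=k,fy=k,interpolation=cv2.INTER_CUBIC)
cv2.imwrite("pics/g4.png",np.hstack([z(t,200,135,100,100,4),z(s,260,120,100,100,4)]))
print(manip.read_state()['eef_pos'])
E
python3 chk3.py pics/t4.png
```

```text
[500.55825375 -99.46638898 176.8847447 ]
b +x [(0.0, 20, 253), (0.2, 22, 253), (0.0, 21, 253), (0.0, 21, 253), (0.0, 21, 253), (-0.2, 21, 253)]
c +x [(0.5, 21, 252), (1.0, 19, 252), (0.0, 20, 253), (-0.2, 21, 253)]
b +y [(0.2, 22, 252), (0.0, 22, 253), (0.2, 20, 252), (-0.2, 21, 253)]
a +y [(0.0, 22, 253), (0.0, 22, 252), (0.0, 22, 252), (0.0, 22, 253), (0.0, 23, 253), (0.2, 22, 252), (0.0, 22, 253)]
d +x [(12.0, 252, 253), (12.0, 253, 253), (12.0, 252, 253), (-0.5, 84, 252), (-0.5, 85, 253), (-0.5, 100, 253)]
d +y [(12.0, 252, 253), (12.0, 252, 252), (12.0, 253, 252), (12.0, 252, 251)]
a +x [(12.0, 250, 253), (12.0, 252, 252), (12.0, 253, 252), (12.0, 241, 250)]
c +y [(0.5, 85, 252), (0.8, 84, 251), (1.2, 131, 252), (12.0, 253, 253), (12.0, 252, 252), (12.0, 245, 248)]
```

View pics/g4.png

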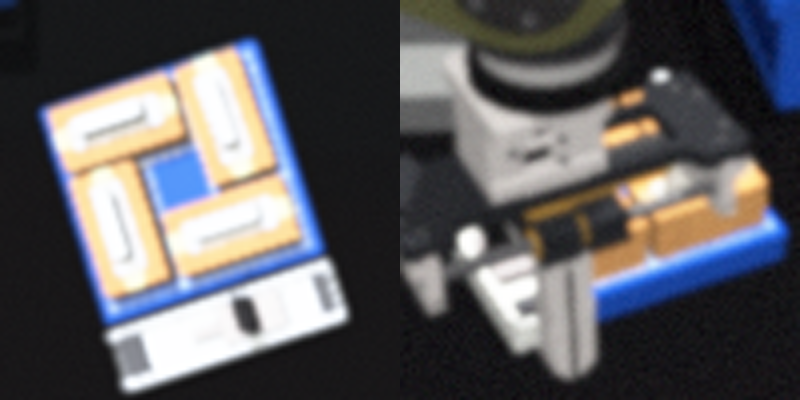

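Top view: all four cartons stand in the pinwheel, b and d lined up, and the lock grip still open at crop (247,315). One more number: d along slab y, and the lock grip.

Run:
```python
from chk import *
im=cv2.imread("pics/t4.png")
def prof(x,y0,y1,z,ch,ax=1,st=2):
    r=np.arange(y0,y1,st); W=np.array([np.r_[site(*((x,q) if ax else (q,x)))[:2],z] for q in r]); uv=proj("top",W).astype(np.float32)
    return list(zip(r.tolist(),cv2.remap(im[:,:,ch].astype(np.float32),uv[:,0].copy(),uv[:,1].copy(),cv2.INTER_CUBIC)[:,0].astype(int).tolist()))
for x in(-65,-33): print("d y z70 G",prof(x,5,35,70,1))
for x in(-65,-33): print("d -y z70 B",prof(x,-90,-60,70,1))
print("c -y z70 G",prof(10,-90,-60,70,1))
print("grip y z77 R",prof(-107,-70,60,77,2,st=3))
print("grip x z77 R",prof(-12,-135,-80,77,2,ax=0,st=3))
P=[np.r_[site(-107,y)[:2],77] for y in(-40,-20,0)]; print(P,proj("top",P))
```

```text
d y z70 G [(5, 228), (7, 228), (9, 230), (11, 228), (13, 220), (15, 187), (17, 147), (19, 127), (21, 144), (23, 185), (25, 212), (27, 227), (29, 228), (31, 228), (33, 229)]
d y z70 G [(5, 227), (7, 227), (9, 227), (11, 227), (13, 213), (15, 187), (17, 146), (19, 128), (21, 147), (23, 187), (25, 220), (27, 227), (29, 229), (31, 230), (33, 235)]
d -y z70 B [(-90, 75), (-88, 110), (-86, 144), (-84, 169), (-82, 189), (-80, 194), (-78, 187), (-76, 192), (-74, 208), (-72, 221), (-70, 227), (-68, 227), (-66, 226), (-64, 228), (-62, 229)]
d -y z70 B [(-90, 79), (-88, 112), (-86, 145), (-84, 180), (-82, 200), (-80, 207), (-78, 203), (-76, 202), (-74, 212), (-72, 224), (-70, 226), (-68, 227), (-66, 228), (-64, 229), (-62, 230)]
c -y z70 G [(-90, 78), (-88, 114), (-86, 152), (-84, 178), (-82, 194), (-80, 191), (-78, 177), (-76, 181), (-74, 203), (-72, 221), (-70, 231), (-68, 232), (-66, 234), (-64, 241), (-62, 248)]
grip y z77 R [(-70, 252), (-67, 250), (-64, 251), (-61, 252), (-58, 252), (-55, 250), (-52, 248), (-49, 246), (-46, 247), (-43, 249), (-40, 249), (-37, 248), (-34, 243), (-31, 202), (-28, 125), (-25, 85), (-22, 71), (-19, 86), (-16, 157), (-13, 229), (-10, 248), (-7, 249), (-4, 250), (-1, 251), (2, 252), (5, 252), (8, 252), (11, 252), (14, 252), (17, 251), (20, 251), (23, 250), (26, 251), (29, 252), (32, 252), (35, 252), (38, 252), (41, 252), (44, 251), (47, 252), (50, 242), (53, 204), (56, 162), (59, 152)]
grip x z77 R [(-135, 249), (-132, 247), (-129, 248), (-126, 242), (-123, 236), (-120, 243), (-117, 240), (-114, 236), (-111, 243), (-108, 239), (-105, 237), (-102, 248), (-99, 232), (-96, 155), (-93, 70), (-90, 64), (-87, 110), (-84, 138), (-81, 137)]
[array([493.93001502, 149.55631342,  77.        ]), array([488.03872057, 168.66894405,  77.        ]), array([482.14742612, 187.78157468,  77.        ])] [[265.7038914  208.09318792]
 [259.0491202  210.30798537]
 [252.39311367 212.52319395]]
```

d's edges match c's within about 1 mm. The grip's top centre is at slab (-107, -22). Next: closed fingers behind the grip on its -y side, then push along slab +y.

servo_tool(rows=[[0, 0, 0, -0.4, 39.3, 0, 1], [0, 0, 0, -0.4, 39.3, 0, 1], [0, 0, 0, -0.4, 39.3, 0, 1], [0, 0, 0, -0.4, 39.3, 0, 1], [0, 0, 0, -0.4, 39.3, 0, 1], [0, 0, 0, -0.5, 39.2, 0, 1], [0, 0, 0, 0, 0, 0, 1], [0, 0, 0, 0, 0, -40, 1], [0, 0, 0, 0, 0, -45, 1], [0, 0, 0, 0, 0, -25, 1], [0, 0, 0, 0, 0, -10, 1], [0, 0, 0, 0, 0, -5, 1], [0, 0, 0, 0, 0, 0, 1]])

```text
clock: 24.5
eef_pos: [498.2, 136.4, 51.9]
eef_rot: [3.141, 0.0, 1.869]
wrist_force: [0.9, -0.5, -0.6]
finger_gap: 0.4
finger_force: 0.0
```

servo_tool(rows=[[0, 0, 0, -1.2, 3.8, 0, 1], [0, 0, 0, -1.2, 3.8, 0, 1], [0, 0, 0, -1.2, 3.8, 0, 1], [0, 0, 0, -1.2, 3.8, 0, 1], [0, 0, 0, -1.2, 3.8, 0, 1], [0, 0, 0, -1.2, 3.8, 0, 1], [0, 0, 0, -1.2, 3.8, 0, 1], [0, 0, 0, -1.2, 3.8, 0, 1]])

```text
clock: 25.5
eef_pos: [488.3, 166.9, 51.3]
eef_rot: [3.141, 0.0, 1.869]
wrist_force: [2.2, -2.8, 1.0]
finger_gap: 0.9
finger_force: 1.1
```

servo_tool(rows=[[0, 0, 0, -1.2, 3.8, 0, 1], [0, 0, 0, -1.2, 3.8, 0, 1], [0, 0, 0, -1.2, 3.8, 0, 1], [0, 0, 0, -1.2, 3.8, 0, 1], [0, 0, 0, -1.2, 3.8, 0, 1], [0, 0, 0, -1.2, 3.8, 0, 1], [0, 0, 0, -1.2, 3.8, 0, 1], [0, 0, 0, -1.2, 3.8, 0, 1]])

```text
clock: 26.5
eef_pos: [478.6, 197.3, 51.2]
eef_rot: [-3.142, 0.0, 1.869]
wrist_force: [1.6, -1.5, 0.3]
finger_gap: 0.9
finger_force: 1.1
```

servo_tool(rows=[[0, 0, 0, -0.6, 1.9, 0, 1], [0, 0, 0, -0.6, 1.9, 0, 1], [0, 0, 0, -0.6, 1.9, 0, 1]])

```text
clock: 26.88
eef_pos: [476.8, 202.9, 51.2]
eef_rot: [-3.142, -0.0, 1.869]
wrist_force: [2.6, -1.4, 0.6]
finger_gap: 0.8
finger_force: 1.1
```

servo_tool(rows=[[0, 0, 0, -0.6, 1.9, 0, 1], [0, 0, 0, -0.6, 1.9, 0, 1], [0, 0, 0, -0.6, 1.9, 0, 1], [0, 0, 0, -0.6, 1.9, 0, 1]])

```text
clock: 27.38
eef_pos: [475.6, 206.8, 51.3]
eef_rot: [-3.141, 0.007, 1.869]
wrist_force: [12.1, -43.2, 4.8]
finger_gap: 0.4
finger_force: 22.4
```

servo_tool(rows=[[0, 0, 0, -0.6, 1.9, 0, 1], [0, 0, 0, -0.6, 1.9, 0, 1], [0, 0, 0, -0.6, 1.9, 0, 1]])

```text
clock: 27.75
eef_pos: [475.4, 207.6, 51.5]
eef_rot: [-3.14, 0.015, 1.869]
wrist_force: [23.8, -84.8, 8.7]
finger_gap: 0.4
finger_force: 44.1
```

End stop reached. Backing off at once, lifting and clearing the view.

servo_tool(rows=[[0, 0, 0, 2.4, -7.6, 0, 1], [0, 0, 0, 2.4, -7.6, 0, 1], [0, 0, 0, 2.4, -7.6, 0, 1], [0, 0, 0, 0, 0, 0, 1], [0, 0, 0, 0, 0, 40, 1], [0, 0, 0, 0, 0, 50, 1], [0, 0, 0, 0, 0, 35, 1], [0, 0, 0, 4, -45, 0, 1], [0, 0, 0, 4, -45, 0, 1], [0, 0, 0, 4, -45, 0, 1], [0, 0, 0, 4, -45, 0, 1], [0, 0, 0, 4, -45, 0, 1], [0, 0, 0, 4, -45, 0, 1], [0, 0, 0, 0, 0, 0, 1], [0, 0, 0, 0, 0, 0, 1]])

```text
clock: 29.62
eef_pos: [503.8, -76.1, 176.2]
eef_rot: [-3.141, -0.0, 1.869]
wrist_force: [0.2, -0.4, 0.2]
finger_gap: 0.6
finger_force: 0.0
```

```bash
python3 - <<'E'
from h import *
t=manip.camera("top"); cv2.imwrite("pics/t5.png",t[:,:,::-1])
cv2.imwrite("pics/g5.png",cv2.resize(t[130:240,200:310,::-1],None,fx=5,fy=5,interpolation=cv2.INTER_CUBIC))
E
python3 chk3.py pics/t5.png | head -5
```

```text
b +x [(0.0, 21, 253), (0.2, 20, 253), (0.0, 21, 253), (0.0, 19, 252), (0.0, 21, 252), (-0.2, 21, 253)]
c +x [(0.5, 20, 252), (1.0, 19, 252), (0.0, 22, 253), (-0.2, 20, 252)]
b +y [(0.2, 21, 252), (0.0, 20, 253), (0.2, 21, 252), (-0.2, 22, 252)]
a +y [(0.0, 21, 253), (0.0, 23, 252), (-0.2, 21, 252), (0.0, 21, 253), (0.0, 23, 252), (0.2, 22, 252), (0.0, 21, 252)]
d +x [(12.0, 252, 253), (12.0, 253, 253), (12.0, 251, 252), (-0.5, 83, 252), (-0.5, 84, 252), (-0.5, 98, 252)]
```

View pics/g5.png

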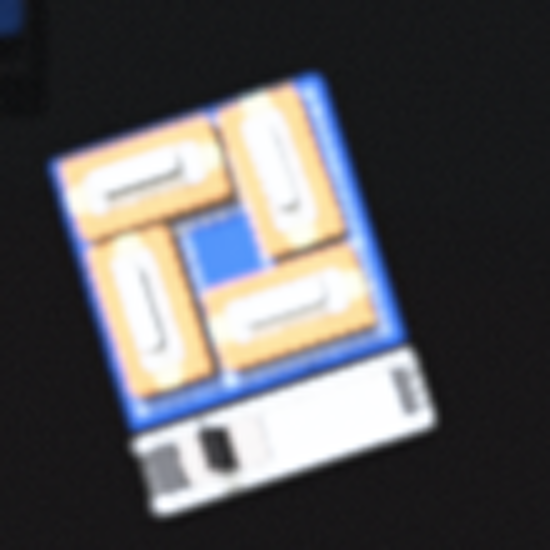

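The grip, at (218,450), and its carriage are hard against the keeper. The four cartons are unmoved and in line. Handing in.

```bash
python3 -c "
from cell import manip
print(manip.sign_off())"
```

```text
the job is handed in; nothing more can be done
None
```

The job is handed in at about 30 s: both cartons are set down in places b and d, about 1 mm or better in line with the two already there, and the lock is against its end stop at the keeper, though the last push pressed the stop with about 88 N at the wrist (limit 120 N).

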